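Switch on the plate warmer under the push-latch cover

ROBOT

A 6-joint arm with a two-finger parallel gripper is mounted at the origin on the work surface. World frame = base frame: x ahead of the robot, y to its left, z up, the work surface at z = 0. Lengths are in m, angles in degrees, forces in N, time in s.
With the tool pointing down it reaches from about 0.375 to 0.9 m from the base axis. Payload 3.1 kg.
Tool frame: the origin (TCP) lies at the very end of the fingers, on their centre line; the grasp point (between the pads) lies bot.grip_point_offset behind it (bot.grip_point_offset is the distance from the TCP to the grasp point, in m); z points along the fingers, y is the line along which they close (so a half turn about z gives the same grasp; the last joint's range is limited). The gripper opens to 87 mm and grips with 3 to 60 N. Pads are 19 mm wide; open, the fingers measure 117 mm over their backs; the gripper's body (75 mm by 190 mm) begins 51 mm behind the grasp point.
Start: joints at [-75.946, 30.224, 82.088, -0, 67.689, -10.227], TCP at [0.257, -0.57, 0.223] pointing down, gripper open.
Joint ranges: [-176.69, 176.69], [-43.24, 126.21], [12.49, 139.97], [-82, 262], [0, 151.66], [-163.58, 163.58]. Speed limits (degrees/s): [159.86, 159.86, 180, 180, 180, 180].

INTERFACE

Orientations are given as a 3x3 rotation matrix whose columns are the frame's x, y, z axes.
In Python, from rig import bot, viewer, ticket gives the robot as it stands.
- The arm moves only by the tool servo_tool, never from a script. Its argument "targets" is a list of rows, each an object with "offset": the shift along the tool's x, y, z in m, a list of three; "dr": the turn, a rotation vector about the tool's x, y, z in degrees, a list of three. In form: [{"offset": [x, y, z], "dr": [ax, ay, az]}, ...]. A call has 1 to 20 rows; each row is the pose to reach, as a shift and turn from the pose commanded when the call began, along the tool's axes at that moment; what a row does not reach only later rows make up. A row lasts 1/12 s, in which the tool goes at most 41.7 mm and 7.16 degrees, less where a joint would pass 70% of its speed; a pose out of reach is approached as far as the arm can. A call with a gripper value outside its range is refused whole. "gripper" is the gripper command: -1 is fully open, 1 is shut, values between are in proportion, set as the call begins (left out, the last holds). The fingers move at their own pace and stop on an object; the grip force is fixed at half the most. Time passes only in rows, so rows that repeat a pose let the fingers close. It gives the time, the measured TCP pose, the force, the opening and the grip force at its end, in the units of the state.
- bot.read_state(): the state, without advancing time (a new reading comes with each control period).
- viewer.capture(name): name is "side" or "top"; returns a dict with "color" (480x640x3 uint8, red, green, blue), "camera_matrix" (3x3 intrinsics, pixels), "k1" (the pictures are not rectified: a ray, as slopes to the right and down, at radius r is drawn at 1 + k1 r^2 times it, then the intrinsics apply), "R" (3x3) and "t" (3): a world point X has camera coordinates R X + t. Camera axes: x right, y down, z forward; pixel columns grow to the right and rows downward; lengths in m; the calibration is good to about 2 mm. A picture is of the moment at which its call begins. There is no depth.
- ticket.hand_in(): hands the job in; it is judged then, once.
The state is a dict: "time_s": time; "joint_positions": joint angles; "qvel": joint speeds; "tau": joint torques, N m; "position": TCP position; "tcp_rot": TCP orientation; "force": force on the tool from outside, world axes, zero at the start; "moment": the same for the moment, N m; "opening": opening from 0.0 (shut) to 1.0 (fully open); "grasp_force": force on a finger pad.
Only numpy, scipy, OpenCV 4.12 (cv2) and the standard library are available. Lean on these libraries where they do the work, as an engineer would, in place of code of your own. Each camera call takes 0.05 s, during which the arm holds its last target. There are 200 camera calls.

TASK

Turn on the plate warmer at the pass: press the steel cover of the switch box so that it pops open, press down the raised near half of the big rocker switch inside, then push the cover back down and press it until it latches shut and stays shut. Only push with the fingers: pick nothing up, do not flip the small switch, and leave the tumbler, bowl and pepper mill where they stand.

Things in the scene. Friction and masses are not known exactly. Their poses are not given: they have to be found in the camera images.
- switch_box: dark steel box fixed to the counter, 173 mm (its x) by 206 mm (y) by 75 mm high, walls 6 to 7 mm; the cover fills its open top. Origin: centre of its underside; its -x side is the near side (towards the robot, turned by its yaw), z up. Inside, an aluminium deck 35 mm above the counter; the latch sits in the near -y corner: a plate 45 mm deep hangs there under the cover.
- cover (a joint): angle (rad) of the plain steel cover, 152 mm from hinge to free edge, 188 mm wide, 5 mm thick: 0 = latched shut, its top flush with the rim 75 mm above the counter; 1.35 = popped fully open, nearly upright; hinge on the far side; stop at -0.067, below flush. Soft opening spring; each full press to the stop and release changes between latched and open.
- cover_press (a point): point on the cover's outer (top) face, midway across, 117 mm from the hinge, moving with the cover; its z is the outward normal, -x points to the free edge. Pressing here when shut takes about 4 to 6 N on the way (brief peaks to 25 N if fast); it trips after about 6 mm, stop at 8 mm. Let go and it springs open within about 2 s.
- cover_edge (a point): middle of the cover's free edge, on the outer face; moves with the cover. To relatch, push the outer face so that the cover swings down, press it to the stop below flush (as for opening) and let go: it rises to 0 and stays. Not pressed far enough, it springs open again.
- cover_hinge (a point): middle of the cover's hinge axis, which runs along the box's y, 72.5 mm above the counter, 75 mm to the far side (+x) of the box's centre; fixed in the box, axes as the box's.
- warmer_switch (a joint): the big rocker switch on the deck (black, 44 mm along the box's x, 36 mm wide), centred 30 mm to the near side of the box's centre and 50 mm to the box's +y side. Angle in rad: 0 = off, its near half raised; 0.4 = on, near half down. About 4 N on the near half tips it (6 mm of travel at warmer_press) and it stays where it is left.
- warmer_press (a point): point on the top of the big rocker's near half, 14 mm from its pivot, about 47 mm above the counter when off and 41 mm when on; moves with the rocker.
- small_switch (a joint): the small rocker switch (black, 24 by 18 mm), to be left as it is, in line with the big one, 16 mm to the -y side of the box's centre. Angle in rad, 0 as it stands.
- small_switch_top (a point): middle of the small rocker's top.
- tumbler: glass tumbler, 72 mm across, 95 mm tall, standing loose beside the box; origin at the centre of its underside.
- bowl: white bowl, 120 mm across, 55 mm tall, standing loose beside the box; origin at the centre of its underside.
- mill: wooden pepper mill, 50 mm across, 120 mm tall, standing loose beyond the box; origin at the centre of its underside.
Things that resemble listed ones, but are neither listed nor needed, are in the scene too. What is meant by the tumbler is not orange, and is the smaller of those in its own colour. Of the things that look like the mill, the larger one is meant.

How it is judged (in metres and radians):
On the way, in this order (a step that is already met when the one before it is completed fails the run):
1. the cover is popped open while the switch is still off (value of joint cover above 1 rad and value of joint warmer_switch below 0.1 rad), for 0.2 s.
2. the big rocker is pressed on with the cover open (value of joint warmer_switch above 0.25 rad and value of joint cover above 0.5 rad), for 0.1 s.
At the end, for the whole second after the job is handed in: the cover is latched shut (within 0.03 rad of flush, with nothing pressing it), the big rocker is on (over 0.25 of 0.4 rad), the small rocker as it was (under 0.1 rad), and tumbler, bowl and mill upright within 30 mm of where they stood (value of joint cover between -0.03 and 0.03 rad and value of joint warmer_switch above 0.25 rad and value of joint small_switch below 0.1 rad and distance of each of tumbler, bowl, mill from where it was at the start of the episode below 0.03 m and angle between each of tumbler, bowl, mill's own z axis and vertical below 0.2 rad); the robot touches nothing.
It fails at once if the tumbler is lifted, carried, shoved over 30 mm or tipped (distance of tumbler from where it was at the start of the episode above 0.03 m or angle between tumbler's own z axis and vertical above 0.3 rad).
It fails at once if the bowl is lifted, carried, shoved over 30 mm or tipped (distance of bowl from where it was at the start of the episode above 0.03 m or angle between bowl's own z axis and vertical above 0.3 rad).
It fails at once if the mill is lifted, carried, shoved over 30 mm or tipped (distance of mill from where it was at the start of the episode above 0.03 m or angle between mill's own z axis and vertical above 0.3 rad).
It fails at once if the small switch is moved (value of joint small_switch above 0.1 rad).
It also fails if it takes over 64 s, if anything falls off the work surface, if the arm or the gripper's body presses on something with over 40 N, if the wrist force passes 120 N, or if a joint passes its speed limit or range.

## Working session

There is one attempt and no reset: what is moved stays moved. The work goes in short steps, Python scripts to look and compute and a tool call to move; the robot and the scene stay as the last step left them, time stands still between calls to the robot, and variables do not carry over. Pictures are saved under pics/ and viewed, at most 10 in all, crops included, and the job is handed in when it is done.

Besides the shell and the picture viewer there is one more tool, called after "Call:" by a JSON object that holds its "fn" and its "kwargs". servo_tool: Moves the arm, as the interface text tells. Its arguments: {"type":"object","properties":{"targets":{"type":"array"},"gripper":{"type":"number"}},"required":["targets"]}

```bash
mkdir -p pics
cat > h.py <<'E'
import numpy as np, cv2
from rig import bot, viewer, ticket
def cap(n,f):
    c=viewer.capture(n); cv2.imwrite(f'pics/{f}.png',c['color'][:,:,::-1]); np.savez(f'pics/{f}.npz',**{k:c[k] for k in('camera_matrix','k1','R','t')}); return c
def dist(c): return np.array([float(c['k1']),0,0,0,0])
def ray(c,uv):
    # returns camera centre, world direction
    p=cv2.undistortPoints(np.array([[uv]],float),np.array(c['camera_matrix']),dist(c))[0,0]
    R=np.array(c['R']);t=np.array(c['t']); return -R.T@t, R.T@np.array([p[0],p[1],1])
def atz(c,uv,z):
    o,d=ray(c,uv); return o+d*(z-o[2])/d[2]
def proj(c,X):
    R=np.array(c['R'],float);t=np.array(c['t'],float)
    return cv2.projectPoints(np.array(X,float).reshape(-1,1,3),cv2.Rodrigues(R)[0],t,np.array(c['camera_matrix']),dist(c))[0][:,0]
E
python3 -c "
from h import *
for n in('top','side'):
    c=cap(n,n+'0');print(n,c['k1'],-np.array(c['R']).T@c['t'],c['camera_matrix'])
print(bot.read_state(),bot.grip_point_offset)"
```

```text
top 0.01308117396363078 [0.59023273 0.03334408 0.97922364] [[458.46215533   0.         318.01928018]
 [  0.         458.46215533 241.58329968]
 [  0.           0.           1.        ]]
side 0.0017145062627999409 [0.46699478 0.63438844 0.56461885] [[474.13767352   0.         319.1760086 ]
 [  0.         474.13767352 239.15907203]
 [  0.           0.           1.        ]]
{'time_s': 0.1, 'joint_positions': array([-7.59465864e+01,  3.02730793e+01,  8.21500062e+01, -3.45096998e-04,
        6.76880069e+01, -1.02276520e+01]), 'qvel': array([ 0.03023949, -0.09874432, -0.14723848, -0.01486622, -0.02067078,
        0.02788419]), 'tau': array([ 1.37433594e-04, -4.40984738e+01, -1.77150822e+01,  6.34933007e-02,
        5.34202263e-02, -3.15999250e-05]), 'position': array([ 0.25686697, -0.56905105,  0.22167015]), 'tcp_rot': array([[ 9.11538357e-01,  4.11214781e-01, -4.76228113e-04],
       [ 4.11214917e-01, -9.11536483e-01,  1.87954223e-03],
       [ 3.38796250e-04, -1.90910694e-03, -9.99998120e-01]]), 'force': array([-0.15681666, -0.13310812,  0.21820057]), 'moment': array([ 0.03716518, -0.00190193, -0.00526639]), 'grasp_force': 0.0, 'opening': 0.9996384591177947} 0.0187
```

View pics/top0.png

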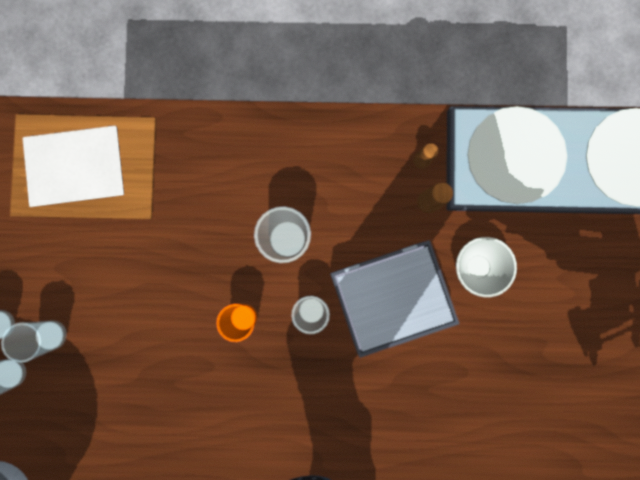

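View pics/side0.png

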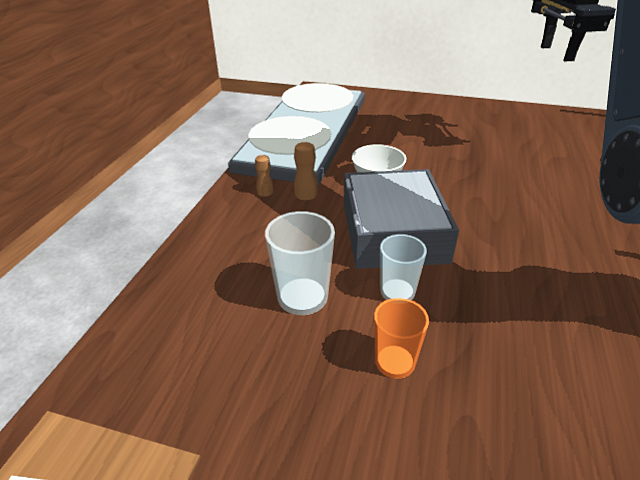

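Top view: the box has corners near (333,272), (430,243), (458,322), (360,354). Tumbler candidates are the large clear glass (283,235), the small clear glass (310,315) and the orange one (237,322). The small clear glass fits, since it is not orange and is the smaller in its colour. Mill candidates are the tall one at side (305,170) / top (442,193) and the short one at side (263,175). The tall one is meant. I'll confirm this in a crop.

```bash
python3 -c "
import cv2
a=cv2.imread('pics/top0.png')[125:375,280:530]
b=cv2.imread('pics/side0.png')[130:320,230:470]
a=cv2.resize(a,(600,600),interpolation=cv2.INTER_CUBIC)
cv2.imwrite('pics/ca.png',a);cv2.imwrite('pics/cb.png',cv2.resize(b,None,fx=3,fy=3,interpolation=cv2.INTER_CUBIC))"
```

```text
(no output)
```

View pics/ca.png

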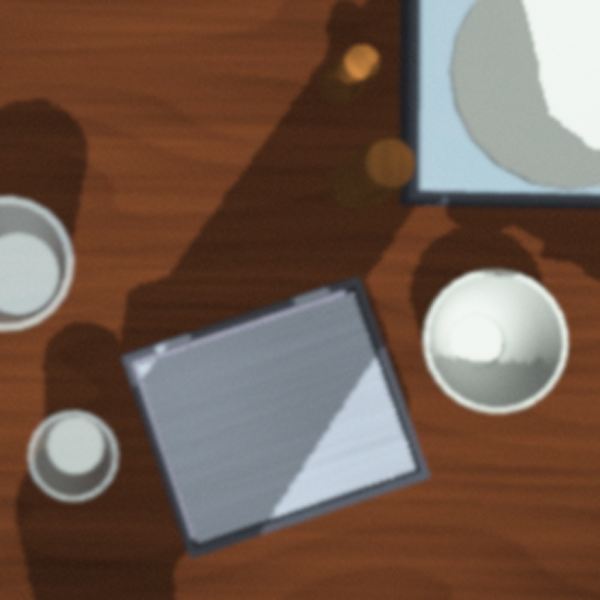

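View pics/cb.png

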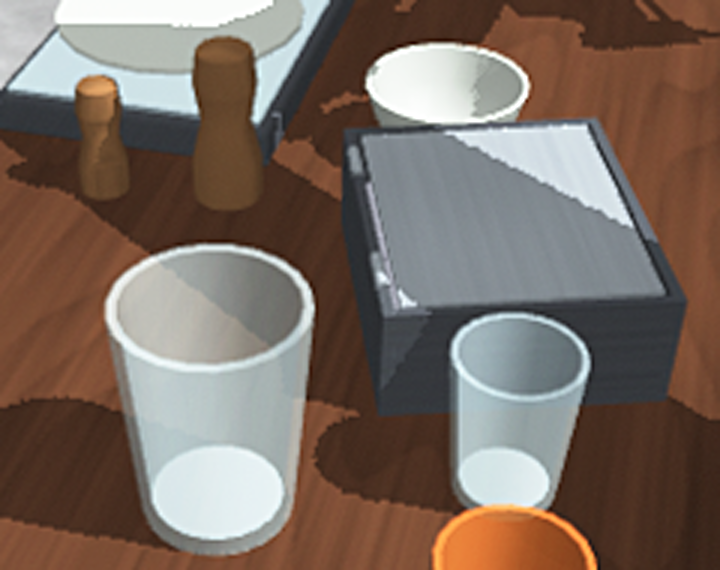

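The crops confirm the tumbler as the small clear glass (top 310,315), the mill as the tall one (top 442,193) and the bowl at (487,267). Box rim corners in the top crop: (124,356), (362,279), (429,475), (190,553).

```bash
cat >> h.py <<'E'
def load(f): return dict(np.load(f'pics/{f}.npz'))
def rz(a): c,s=np.cos(a),np.sin(a); return np.array([[c,-s,0],[s,c,0],[0,0,1]])
E
python3 - <<'E'
from h import *
from scipy.optimize import least_squares
c=load('top0'); s=load('side0')
k=np.array([(124,356),(362,279),(429,475),(190,553)])
uv=(k+.5)/2.4-.5+[280,125]
ks=np.array([(343,129),(597,119),(686,297),(383,313)]); us=(ks+.5)/3-.5+[230,130]
W=np.array([atz(c,p,.075) for p in uv]);print(W.round(4))
print([np.linalg.norm(W[i]-W[(i+1)%4]).round(4) for i in range(4)])
L=np.array([(86.5,103,75),(86.5,-103,75),(-86.5,-103,75),(-86.5,103,75)])/1000
# side corners order: far +y?, determine by projection
f=lambda q:(proj(c,L@rz(q[2]).T+[q[0],q[1],0])-uv).ravel()
r=least_squares(f,[.58,-.03,.3]);q=r.x;print(q,np.degrees(q[2]),r.fun.round(1))
print('side proj',proj(s,L@rz(q[2]).T+[q[0],q[1],0]).round(1),us.round(1))
B=lambda p:rz(q[2])@(np.array(p)/1000)+[q[0],q[1],0]
for n,p in dict(hinge=(75,0,72.5),cover_press=(-42,0,75),edge=(-77,0,75),warmer=(-44,50,47),small=(-30,-16,45)).items(): print(n,B(p).round(4))
for n,p,z in(('tumbler',(310,315),.095),('bowl',(487,267),.055),('mill',(442,193),.12)):
  w=atz(c,p,z);print(n,w.round(3),'box frame',(rz(-q[2])@(w-[q[0],q[1],0])).round(3))
E
```

```text
[[ 0.5825  0.0134  0.075 ]
 [ 0.6497 -0.1808  0.075 ]
 [ 0.4914 -0.2359  0.075 ]
 [ 0.4245 -0.0431  0.075 ]]
[np.float64(0.2055), np.float64(0.1676), np.float64(0.2041), np.float64(0.1678)]
[ 0.53708325 -0.11157032  0.33574636] 19.23684947084188 [-0.4 -1.2 -0.2 -1.5  0.8  1.1 -0.2  1.6]
side proj [[355.7 234.4]
 [343.7 171.9]
 [428.4 168.7]
 [457.4 230. ]] [[344.  172.7]
 [428.7 169.3]
 [458.3 228.7]
 [357.3 234. ]]
hinge [ 0.6079 -0.0869  0.0725]
cover_press [ 0.4974 -0.1254  0.075 ]
edge [ 0.4644 -0.1369  0.075 ]
warmer [ 0.4791 -0.0789  0.047 ]
small [ 0.514  -0.1366  0.045 ]
tumbler [0.502 0.053 0.095] box frame [0.021 0.167 0.095]
bowl [ 0.601 -0.299  0.055] box frame [-0.001 -0.198  0.055]
mill [ 0.738 -0.191  0.12 ] box frame [ 0.163 -0.141  0.12 ]
```

Call:
{"fn": "servo_tool", "kwargs": {"gripper": 1, "targets": [{"offset": [0.012,-0.009,0.002],"dr": [0,0,0.3]},{"offset": [0.036,-0.027,0.007],"dr": [0,0,0.6]},{"offset": [0.064,-0.049,0.013],"dr": [0,0,1]},{"offset": [0.093,-0.071,0.019],"dr": [0,0,1.4]},{"offset": [0.122,-0.093,0.025],"dr": [0,0,1.8]},{"offset": [0.151,-0.115,0.031],"dr": [0,0,2.2]},{"offset": [0.18,-0.137,0.037],"dr": [0,0,2.6]},{"offset": [0.209,-0.159,0.043],"dr": [0,0,3]},{"offset": [0.238,-0.181,0.049],"dr": [0,0,3.4]},{"offset": [0.267,-0.203,0.055],"dr": [0,0,3.8]},{"offset": [0.296,-0.225,0.061],"dr": [0,0,4.1]},{"offset": [0.325,-0.247,0.067],"dr": [0,0,4.4]},{"offset": [0.354,-0.269,0.073],"dr": [0,0,4.7]},{"offset": [0.378,-0.288,0.079],"dr": [0,0,4.9]},{"offset": [0.395,-0.301,0.085],"dr": [0,0,5.05]},{"offset": [0.4015,-0.3055,0.09],"dr": [0,0,5.05]},{"offset": [0.4015,-0.3055,0.09],"dr": [0,0,5.05]},{"offset": [0.4015,-0.3055,0.09],"dr": [0,0,5.05]}]}}

```text
time_s: 1.6
position: [0.497, -0.1263, 0.1322]
tcp_rot: [[0.944, 0.33, -0.001], [0.33, -0.944, -0.0], [-0.001, -0.0, -1.0]]
force: [-0.6, -0.9, 0.0]
opening: 0.002
grasp_force: 0.0
```

```bash
cat >> h.py <<'E'
Q=np.array([.5371,-.1116,.33575])
def st():
    s=bot.read_state(); b=rz(-Q[2])@(s['position']-[Q[0],Q[1],0])
    print('t',round(s['time_s'],2),'box xyz mm',(b*1000).round(1),'force',s['force'].round(1),'open',round(s['opening'],2)); 
    print('tool axes in box frame',(rz(-Q[2])@s['tcp_rot']).round(3).tolist())
E
python3 -c "
from h import *
st()"
```

```text
t 1.6 box xyz mm [-42.7  -0.7 132.2] force [-0.6 -0.9  0. ] open 0.0
tool axes in box frame [[1.0, 0.001, -0.001], [0.001, -1.0, 0.0], [-0.001, -0.0, -1.0]]
```

Call:
{"fn": "servo_tool", "kwargs": {"targets": [{"offset": [0,0,0.015],"dr": [0,0,0]},{"offset": [0,0,0.035],"dr": [0,0,0]},{"offset": [0,0,0.05],"dr": [0,0,0]},{"offset": [0,0,0.056],"dr": [0,0,0]},{"offset": [0,0,0.059],"dr": [0,0,0]},{"offset": [0,0,0.061],"dr": [0,0,0]},{"offset": [0,0,0.063],"dr": [0,0,0]},{"offset": [0,0,0.064],"dr": [0,0,0]},{"offset": [0,0,0.065],"dr": [0,0,0]},{"offset": [0,0,0.066],"dr": [0,0,0]},{"offset": [0,0,0.066],"dr": [0,0,0]}]}}

```text
time_s: 2.52
position: [0.4966, -0.1271, 0.0679]
tcp_rot: [[0.944, 0.33, -0.001], [0.33, -0.944, -0.001], [-0.001, 0.001, -1.0]]
force: [-5.4, -2.4, 5.9]
opening: 0.007
grasp_force: 3.1
```

Call:
{"fn": "servo_tool", "kwargs": {"targets": [{"offset": [0,0,0.001],"dr": [0,0,0]},{"offset": [0,0,0.002],"dr": [0,0,0]},{"offset": [0,0,0.002],"dr": [0,0,0]}]}}

```text
time_s: 2.77
position: [0.4967, -0.1272, 0.0676]
tcp_rot: [[0.944, 0.33, -0.0], [0.33, -0.944, -0.002], [-0.001, 0.002, -1.0]]
force: [-6.7, -2.3, 19.3]
opening: 0.001
grasp_force: 10.0
```

Call:
{"fn": "servo_tool", "kwargs": {"targets": [{"offset": [0,0,-0.015],"dr": [0,0,0]},{"offset": [-0.01,0,-0.045],"dr": [0,0,0]},{"offset": [-0.03,0,-0.075],"dr": [0,0,0]},{"offset": [-0.05,0,-0.105],"dr": [0,0,0]},{"offset": [-0.06,0,-0.135],"dr": [0,0,0]},{"offset": [-0.06,0,-0.165],"dr": [0,0,0]},{"offset": [-0.06,0,-0.185],"dr": [0,0,0]},{"offset": [-0.06,0,-0.195],"dr": [0,0,0]},{"offset": [-0.06,0,-0.2],"dr": [0,0,0]},{"offset": [-0.06,0,-0.2],"dr": [0,0,0]},{"offset": [-0.06,0,-0.2],"dr": [0,0,0]},{"offset": [-0.06,0,-0.2],"dr": [0,0,0]},{"offset": [-0.06,0,-0.2],"dr": [0,0,0]},{"offset": [-0.06,0,-0.2],"dr": [0,0,0]},{"offset": [-0.06,0,-0.2],"dr": [0,0,0]},{"offset": [-0.06,0,-0.2],"dr": [0,0,0]},{"offset": [-0.06,0,-0.2],"dr": [0,0,0]},{"offset": [-0.06,0,-0.2],"dr": [0,0,0]},{"offset": [-0.06,0,-0.2],"dr": [0,0,0]},{"offset": [-0.06,0,-0.2],"dr": [0,0,0]}]}}

```text
time_s: 4.43
position: [0.4407, -0.1459, 0.2646]
tcp_rot: [[0.944, 0.329, 0.0], [0.329, -0.944, -0.0], [0.0, 0.0, -1.0]]
force: [-1.0, -0.5, 0.5]
opening: 0.011
grasp_force: 0.0
```

```bash
python3 -c "
from h import *
cap('side','side1');cap('top','top1');st()
a=cv2.imread('pics/side1.png')[60:330,230:630];b=cv2.imread('pics/top1.png')[150:400,290:520]
a=cv2.resize(a,None,fx=1,fy=1);b=cv2.resize(b,None,fx=1.5,fy=1.5,interpolation=3)
o=np.zeros((400,760,3),np.uint8);o[:270,:400]=a;o[:375,405:750]=b;cv2.imwrite('pics/m1.png',o)"
```

```text
t 4.53 box xyz mm [-102.3   -0.6  264.6] force [ 0.1 -0.2 -0.6] open 0.01
tool axes in box frame [[1.0, -0.0, 0.0], [-0.0, -1.0, -0.0], [0.0, 0.0, -1.0]]
```

View pics/m1.png

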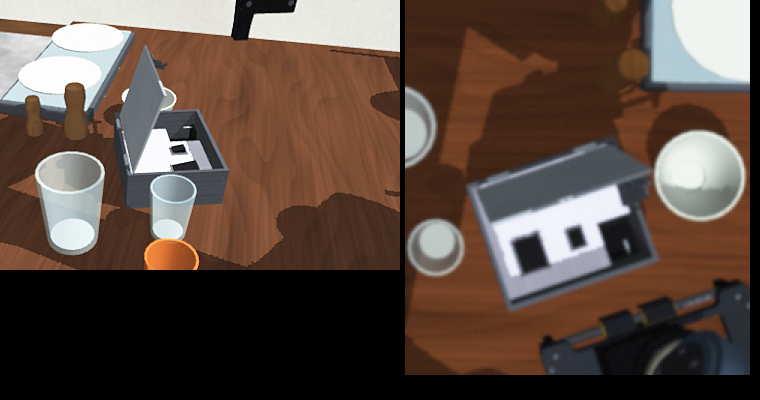

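The cover stands open. The big rocker is at montage (531,254) and the small one at (577,237). I'll check the measured rocker centre against the box fit.

```bash
python3 -c "
from h import *
c=load('top1')
for p in((531,254),(577,237)):
  u=(290+(p[0]-405)/1.5,150+p[1]/1.5);w=atz(c,u,.044);print(u,w,(rz(-Q[2])@(w-[Q[0],Q[1],0])*1000).round(1))
"
```

```text
(374.0, 319.33333333333337) [ 0.49076447 -0.07515008  0.044     ] [-31.7  49.7  44. ]
(404.6666666666667, 308.0) [ 0.5148495  -0.13676197  0.044     ] [-29.3 -16.4  44. ]
```

Call:
{"fn": "servo_tool", "kwargs": {"targets": [{"offset": [0.01,-0.01,0.005],"dr": [0,0,0]},{"offset": [0.025,-0.025,0.02],"dr": [0,0,0]},{"offset": [0.045,-0.04,0.04],"dr": [0,0,0]},{"offset": [0.056,-0.05,0.065],"dr": [0,0,0]},{"offset": [0.056,-0.05,0.095],"dr": [0,0,0]},{"offset": [0.056,-0.05,0.125],"dr": [0,0,0]},{"offset": [0.056,-0.05,0.155],"dr": [0,0,0]},{"offset": [0.056,-0.05,0.18],"dr": [0,0,0]},{"offset": [0.056,-0.05,0.195],"dr": [0,0,0]},{"offset": [0.056,-0.05,0.205],"dr": [0,0,0]},{"offset": [0.056,-0.05,0.205],"dr": [0,0,0]},{"offset": [0.056,-0.05,0.205],"dr": [0,0,0]}]}}

```text
time_s: 5.53
position: [0.4773, -0.0803, 0.0596]
tcp_rot: [[0.944, 0.329, -0.0], [0.329, -0.944, 0.0], [-0.0, -0.0, -1.0]]
force: [0.2, 0.2, -0.0]
opening: 0.006
grasp_force: 0.0
```

Call:
{"fn": "servo_tool", "kwargs": {"targets": [{"offset": [0,0,0.006],"dr": [0,0,0]},{"offset": [0,0,0.011],"dr": [0,0,0]},{"offset": [0,0,0.014],"dr": [0,0,0]},{"offset": [0,0,0.016],"dr": [0,0,0]},{"offset": [0,0,0.018],"dr": [0,0,0]},{"offset": [0,0,0.02],"dr": [0,0,0]},{"offset": [0,0,0.02],"dr": [0,0,0]},{"offset": [0,0,0.02],"dr": [0,0,0]}]}}

```text
time_s: 6.2
position: [0.4765, -0.0808, 0.0423]
tcp_rot: [[0.944, 0.33, 0.0], [0.33, -0.944, -0.001], [-0.0, 0.001, -1.0]]
force: [-7.0, -1.9, 25.7]
opening: 0.007
grasp_force: 13.4
```

```bash
python3 -c "
from h import *
st()"
```

```text
t 6.2 box xyz mm [-47.   49.   42.3] force [-7.  -1.9 25.7] open 0.01
tool axes in box frame [[1.0, 0.001, -0.0], [0.001, -1.0, -0.001], [-0.0, 0.001, -1.0]]
```

Call:
{"fn": "servo_tool", "kwargs": {"targets": [{"offset": [0,0,-0.01],"dr": [0,0,0]},{"offset": [0,0,-0.03],"dr": [0,0,0]},{"offset": [0,0,-0.06],"dr": [0,0,0]},{"offset": [-0.01,0,-0.09],"dr": [0,0,0]},{"offset": [-0.025,0.01,-0.12],"dr": [0,0,0]},{"offset": [-0.045,0.02,-0.15],"dr": [0,0,0]},{"offset": [-0.055,0.03,-0.18],"dr": [0,0,0]},{"offset": [-0.06,0.04,-0.21],"dr": [0,0,0]},{"offset": [-0.06,0.05,-0.23],"dr": [0,0,0]},{"offset": [-0.06,0.05,-0.24],"dr": [0,0,0]},{"offset": [-0.06,0.05,-0.24],"dr": [0,0,0]},{"offset": [-0.06,0.05,-0.24],"dr": [0,0,0]}]}}

```text
time_s: 7.2
position: [0.4368, -0.147, 0.2798]
tcp_rot: [[0.944, 0.329, 0.001], [0.329, -0.944, -0.0], [0.001, 0.0, -1.0]]
force: [-0.9, 0.4, -0.3]
opening: 0.008
grasp_force: 0.0
```

```bash
python3 -c "
from h import *
cap('side','side2');cap('top','top2');st()
O=[]
for i in '12':
  a=cv2.imread(f'pics/side{i}.png')[150:270,340:470];b=cv2.imread(f'pics/top{i}.png')[260:360,330:460]
  O.append(np.vstack([cv2.resize(a,(390,300),interpolation=3),cv2.resize(b,(390,290),interpolation=3)]))
cv2.imwrite('pics/m2.png',np.hstack(O))"
```

```text
t 7.3 box xyz mm [-106.9    0.5  278.4] force [ 0.6 -0.   0. ] open 0.0
tool axes in box frame [[1.0, 0.0, -0.002], [0.0, -1.0, 0.002], [-0.002, -0.002, -1.0]]
```

View pics/m2.png

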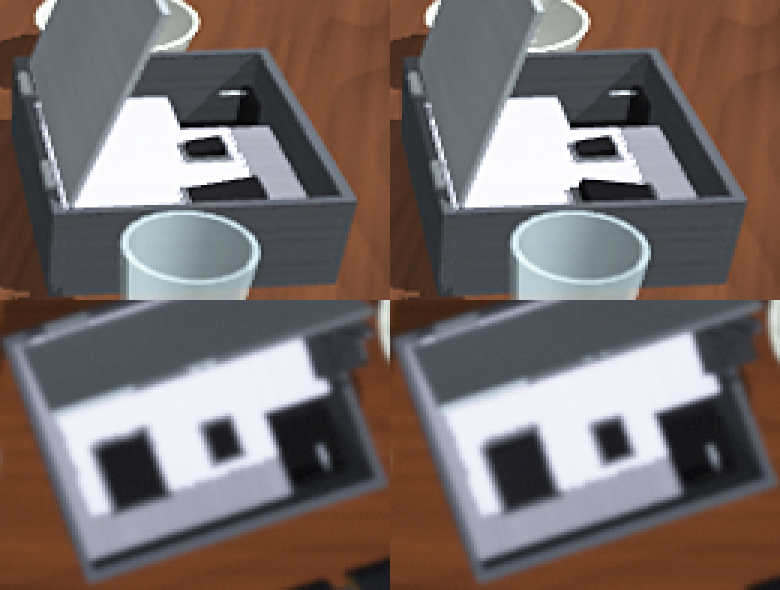

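The rocker has tipped: in the right-hand picture its left (far) end is raised and its near end is down. The small one is unchanged. Next I go over the cover and behind it.

Call:
{"fn": "servo_tool", "kwargs": {"targets": [{"offset": [0.01,0,0],"dr": [0,0,0]},{"offset": [0.03,0,0],"dr": [0,0,0]},{"offset": [0.055,0,0],"dr": [0,0,0]},{"offset": [0.08,0,0],"dr": [0,0,0]},{"offset": [0.105,0,0],"dr": [0,0,0]},{"offset": [0.13,0,0],"dr": [0,0,0]},{"offset": [0.155,0,0],"dr": [0,0,0]},{"offset": [0.18,0,0],"dr": [0,0,0]},{"offset": [0.197,0,0],"dr": [0,0,0]},{"offset": [0.202,0,0.005],"dr": [0,0,0]},{"offset": [0.202,0,0.02],"dr": [0,0,0]},{"offset": [0.202,0,0.04],"dr": [0,0,0]},{"offset": [0.202,0,0.06],"dr": [0,0,0]},{"offset": [0.202,0,0.08],"dr": [0,0,0]},{"offset": [0.202,0,0.09],"dr": [0,0,0]},{"offset": [0.202,0,0.092],"dr": [0,0,0]},{"offset": [0.202,0,0.092],"dr": [0,0,0]}]}}

```text
time_s: 8.72
position: [0.6269, -0.0804, 0.1864]
tcp_rot: [[0.944, 0.329, -0.003], [0.329, -0.944, 0.001], [-0.002, -0.002, -1.0]]
force: [-0.6, 0.6, 0.4]
opening: 0.007
grasp_force: 0.0
```

```bash
python3 -c "
from h import *
st()
b=np.array([95,187.])
for th in np.arange(1.35,-.01,-.1):
  n=np.array([np.sin(th),np.cos(th)]);e=np.array([-np.cos(th),np.sin(th)])
  r=117; p=np.array([75,72.5])+r*e+2.5*n+[9.5,0]; print(round(th,2),p.round(0))"
```

```text
t 8.72 box xyz mm [ 9.510e+01 -1.000e-01  1.864e+02] force [-0.6  0.6  0.4] open 0.01
tool axes in box frame [[1.0, -0.0, -0.002], [-0.0, -1.0, 0.002], [-0.002, -0.002, -1.0]]
1.35 [ 61. 187.]
1.25 [ 50. 184.]
1.15 [ 39. 180.]
1.05 [ 28. 175.]
0.95 [ 18. 169.]
0.85 [  9. 162.]
0.75 [  1. 154.]
0.65 [ -7. 145.]
0.55 [-14. 136.]
0.45 [-20. 126.]
0.35 [-25. 115.]
0.25 [-28. 104.]
0.15 [-31.  92.]
0.05 [-32.  81.]
```

Call:
{"fn": "servo_tool", "kwargs": {"targets": [{"offset": [-0.012,0,0],"dr": [0,0,0]},{"offset": [-0.024,0,0],"dr": [0,0,0]},{"offset": [-0.034,0,0],"dr": [0,0,0]},{"offset": [-0.04,0,0.001],"dr": [0,0,0]},{"offset": [-0.045,0,0.003],"dr": [0,0,0]},{"offset": [-0.051,0,0.005],"dr": [0,0,0]},{"offset": [-0.056,0,0.006],"dr": [0,0,0]},{"offset": [-0.062,0,0.009],"dr": [0,0,0]},{"offset": [-0.067,0,0.011],"dr": [0,0,0]},{"offset": [-0.072,0,0.014],"dr": [0,0,0]},{"offset": [-0.077,0,0.017],"dr": [0,0,0]},{"offset": [-0.082,0,0.021],"dr": [0,0,0]},{"offset": [-0.086,0,0.024],"dr": [0,0,0]},{"offset": [-0.09,0,0.028],"dr": [0,0,0]},{"offset": [-0.094,0,0.032],"dr": [0,0,0]}]}}

```text
time_s: 9.97
position: [0.5384, -0.1119, 0.1552]
tcp_rot: [[0.944, 0.329, -0.0], [0.329, -0.944, -0.0], [-0.0, 0.0, -1.0]]
force: [1.9, -2.2, 2.9]
opening: 0.005
grasp_force: 1.4
```

```bash
python3 -c "
from h import *
st()"
```

```text
t 9.97 box xyz mm [  1.1  -0.7 155.2] force [ 1.9 -2.2  2.9] open 0.0
tool axes in box frame [[1.0, 0.0, -0.0], [0.0, -1.0, -0.0], [-0.0, 0.0, -1.0]]
```

Call:
{"fn": "servo_tool", "kwargs": {"targets": [{"offset": [-0.004,0,0.005],"dr": [0,0,0]},{"offset": [-0.008,0,0.01],"dr": [0,0,0]},{"offset": [-0.012,0,0.014],"dr": [0,0,0]},{"offset": [-0.015,0,0.019],"dr": [0,0,0]},{"offset": [-0.019,0,0.024],"dr": [0,0,0]},{"offset": [-0.022,0,0.029],"dr": [0,0,0]},{"offset": [-0.026,0,0.034],"dr": [0,0,0]},{"offset": [-0.029,0,0.039],"dr": [0,0,0]},{"offset": [-0.032,0,0.045],"dr": [0,0,0]},{"offset": [-0.034,0,0.05],"dr": [0,0,0]},{"offset": [-0.036,0,0.056],"dr": [0,0,0]},{"offset": [-0.038,0,0.061],"dr": [0,0,0]},{"offset": [-0.04,0,0.066],"dr": [0,0,0]},{"offset": [-0.041,0,0.07],"dr": [0,0,0]},{"offset": [-0.042,0,0.074],"dr": [0,0,0]},{"offset": [-0.042,0,0.076],"dr": [0,0,0]}]}}

```text
time_s: 11.3
position: [0.499, -0.1254, 0.0791]
tcp_rot: [[0.944, 0.329, -0.001], [0.329, -0.944, 0.0], [-0.0, -0.0, -1.0]]
force: [1.6, 1.9, 4.5]
opening: 0.006
grasp_force: 2.3
```

```bash
python3 -c "
from h import *
st()"
```

```text
t 11.3 box xyz mm [-40.5  -0.4  79.1] force [1.6 1.9 4.5] open 0.01
tool axes in box frame [[1.0, -0.0, -0.0], [-0.0, -1.0, 0.0], [-0.0, -0.0, -1.0]]
```

Call:
{"fn": "servo_tool", "kwargs": {"targets": [{"offset": [0,0,0.003],"dr": [0,0,0]},{"offset": [0,0,0.005],"dr": [0,0,0]},{"offset": [0,0,0.007],"dr": [0,0,0]},{"offset": [0,0,0.009],"dr": [0,0,0]},{"offset": [0,0,0.011],"dr": [0,0,0]},{"offset": [0,0,0.013],"dr": [0,0,0]},{"offset": [0,0,0.014],"dr": [0,0,0]},{"offset": [0,0,0.014],"dr": [0,0,0]},{"offset": [0,0,0.014],"dr": [0,0,0]}]}}

```text
time_s: 12.05
position: [0.499, -0.1254, 0.0678]
tcp_rot: [[0.944, 0.33, 0.0], [0.33, -0.944, -0.001], [0.0, 0.001, -1.0]]
force: [-2.0, 3.2, 22.5]
opening: 0.003
grasp_force: 11.1
```

At the stop with 22 N, like the first press. Let go and retreat.

Call:
{"fn": "servo_tool", "kwargs": {"targets": [{"offset": [0,0,-0.003],"dr": [0,0,0]},{"offset": [0,0,-0.007],"dr": [0,0,0]},{"offset": [0,0,-0.012],"dr": [0,0,0]},{"offset": [0,0,-0.02],"dr": [0,0,0]},{"offset": [-0.01,0,-0.04],"dr": [0,0,0]},{"offset": [-0.025,0,-0.065],"dr": [0,0,0]},{"offset": [-0.04,0,-0.09],"dr": [0,0,0]},{"offset": [-0.055,0,-0.12],"dr": [0,0,0]},{"offset": [-0.06,0,-0.15],"dr": [0,0,0]},{"offset": [-0.06,0,-0.18],"dr": [0,0,0]},{"offset": [-0.06,0,-0.2],"dr": [0,0,0]},{"offset": [-0.06,0,-0.21],"dr": [0,0,0]},{"offset": [-0.06,0,-0.21],"dr": [0,0,0]},{"offset": [-0.06,0,-0.21],"dr": [0,0,0]},{"offset": [-0.06,0,-0.21],"dr": [0,0,0]},{"offset": [-0.06,0,-0.21],"dr": [0,0,0]},{"offset": [-0.06,0,-0.21],"dr": [0,0,0]},{"offset": [-0.06,0,-0.21],"dr": [0,0,0]}]}}

```text
time_s: 13.55
position: [0.4422, -0.1449, 0.2746]
tcp_rot: [[0.944, 0.329, -0.002], [0.329, -0.944, 0.001], [-0.002, -0.002, -1.0]]
force: [0.4, -0.7, 0.3]
opening: 0.006
grasp_force: 0.0
```

```bash
python3 -c "
from h import *
cap('side','side3');cap('top','top3');st()
O=[]
for i in '03':
  a=cv2.imread(f'pics/side{i}.png')[100:320,230:470];b=cv2.imread(f'pics/top{i}.png')[150:360,280:530]
  O.append(np.vstack([cv2.resize(a,(390,300),interpolation=3),cv2.resize(b,(390,290),interpolation=3)]))
cv2.imwrite('pics/m3.png',np.hstack(O))"
```

```text
t 13.65 box xyz mm [-100.4   -0.4  274.9] force [ 0.7  0.6 -0.8] open 0.01
tool axes in box frame [[1.0, -0.0, -0.001], [-0.0, -1.0, 0.001], [-0.001, -0.001, -1.0]]
```

View pics/m3.png

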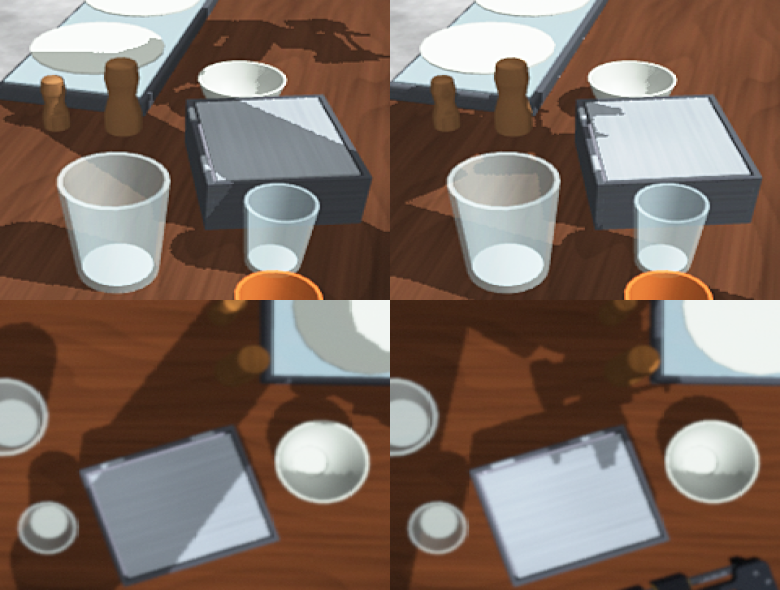

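The cover is shut and flush as at the start, and the tumbler, bowl and mill have not moved. Handing in.

```bash
python3 -c "
from rig import ticket
print(ticket.hand_in())"
```

```text
the job is handed in; nothing more can be done
None
```

The job is handed in at about 14 s of the 64 s; the result was not reported back. In the pictures the plate warmer's big rocker was pressed on, the cover closed flush again and stayed shut, and the small switch, tumbler, bowl and mill were not disturbed.

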